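Close the batch at the bench lathe: keys, then pillars to the tote

TASK

Close the batch at the little lathe: on its key panel press the large round key (spindle stop), then the long bar key (collet release), then the square key (counter reset), each fully down and let up again before the next, pressing no other key. Then take the two finished, waisted brass pillars out of the catch tray and set them down in the tote, not dropped, so that both lie flat on its floor. Leave the plain bar ends in the tray, and do not disturb the loupe or the other things standing about.

Things in the scene. Friction and masses are not known exactly. Their poses are not given: they have to be found in the camera images.
- panel: mint-green key panel, a fixed flat box 180 (x) x 130 (y) x 60 mm high; origin at the centre of its underside. On its top are six places 52 mm (x) by 54 mm (y) apart, in any order: five keys and a loupe. All keys are of the same white plastic and told apart by cap shape
- key_disc (a joint): travel of that key in m: 0 up, 0.006 fully down; its spring takes about 5 N fully down
- key_disc_top (a point): centre of the top face of the large round key, cap a disc 34 mm across. It stands 16 mm above the panel's top on a 42 mm square black bezel 6 mm thick, and is pressed straight down
- key_bar (a joint): travel of that key in m: 0 up, 0.006 fully down; its spring takes about 5 N fully down
- key_bar_top (a point): centre of the top face of the long bar key, cap 12 x 38 mm, long along the panel's y. It stands 16 mm above the panel's top on a 42 mm square black bezel 6 mm thick, and is pressed straight down
- key_square (a joint): travel of that key in m: 0 up, 0.006 fully down; its spring takes about 5 N fully down
- key_square_top (a point): centre of the top face of the square key, cap 24 x 24 mm. It stands 16 mm above the panel's top on a 42 mm square black bezel 6 mm thick, and is pressed straight down
- key_stud (a joint): travel of that key in m: 0 up, 0.006 fully down; its spring takes about 5 N fully down
- key_stud_top (a point): centre of the top face of a small round key, cap only 16 mm across; not to be pressed. It stands 16 mm above the panel's top on a 42 mm square black bezel 6 mm thick, and is pressed straight down
- key_cross (a joint): travel of that key in m: 0 up, 0.006 fully down; its spring takes about 5 N fully down
- key_cross_top (a point): centre of the top face of a cross-shaped key, two arms 34 x 10 mm; not to be pressed. It stands 16 mm above the panel's top on a 42 mm square black bezel 6 mm thick, and is pressed straight down
- loupe: black eye loupe standing loose on one of the panel's six places: 34 mm across at the foot, 30 mm high; origin at the centre of its underside
- tray: the lathe's aluminium catch tray, fixed: 200 (x) x 240 (y) x 22 mm high outside, walls and floor 4 mm; origin at the centre of its underside
- tote: open grey plastic tote, fixed: 200 (x) x 160 (y) x 60 mm high outside, walls and floor 4 mm; origin at the centre of its underside
- lathe: mint-green bench lathe behind the tray, fixed: base 120 (x) x 420 (y) mm, headstock up to 160 mm high; origin at the centre of its underside
- oil_bottle: amber oil bottle standing, 44 mm across, 130 mm high; origin at the centre of its underside
- jar: glass jar with steel lid, 60 mm across, 60 mm high; origin at the centre of its underside
- screwdriver: screwdriver lying on the table along its own x, 120 mm long; origin near its middle, on the table
- pillar_a: finished brass pillar lying in the tray, waisted: 44 mm long along its own x, square ends 20 x 20 x 8 mm, round neck 14 mm thick and 28 mm long between them, about 90 g; origin under its middle, 10 mm below its axis; its own z points up as it lies at the start
- pillar_b: finished brass pillar lying in the tray, waisted: 44 mm long along its own x, square ends 20 x 20 x 8 mm, round neck 14 mm thick and 28 mm long between them, about 90 g; origin under its middle, 10 mm below its axis; its own z points up as it lies at the start
- barend_a: plain brass bar end lying in the tray, 36 (x) x 20 x 20 mm without a waist, about 120 g, to be left in the tray; origin at the centre of its underside
- barend_b: plain brass bar end lying in the tray, 36 (x) x 20 x 20 mm without a waist, about 120 g, to be left in the tray; origin at the centre of its underside
- pillar_a_mid (a point): the middle of that pillar, on its axis: 10 mm above what it lies on
- pillar_b_mid (a point): the middle of that pillar, on its axis: 10 mm above what it lies on
Not all that is in view belongs to the job. What is shaped like the pillar_b but purple or red is not meant.

How it is judged:
By the outcome, as a careful person would: the job done as asked, in the order asked, and still so for the second after the job is handed in, with the robot touching nothing.
It also fails if it takes over 72 s, if anything falls off the work surface, if the arm or the gripper's body presses on something with over 40 N, if the wrist force passes 120 N, or if a joint passes its speed limit or range.

ROBOT

A 6-joint arm with a two-finger parallel gripper is mounted at the origin on the work surface. World frame = base frame: x ahead of the robot, y to its left, z up, the work surface at z = 0. Lengths are in mm, angles in rad, forces in N, time in s.
With the tool pointing down it reaches from about 275 to 1000 mm from the base axis. Payload 8.4 kg.
Tool frame: the origin (TCP) lies at the very end of the fingers, on their centre line; the grasp point (between the pads) lies 19 mm behind it; y points along the fingers, x is the direction in which the jaws open and shut, and the axes are right-handed (so a half turn about y gives the same grasp; the last joint's range is limited). The gripper opens to 85 mm and grips with 20 to 120 N. Pads are 22 mm wide; open, the fingers measure 114 mm over their backs; the gripper's body (76 mm by 85 mm) begins 54 mm behind the grasp point. The pads swing forward as they close: fully open they stand 13 mm farther back than shut.
Start: joints at [1.297, 0.353, 1.633, -0, 1.155, -0.002], TCP at [167.79, 602.059, 231.281] pointing down, gripper open.
Joint ranges: [-2.63, 2.63], [-0.92, 2.1], [0.06, 2.66], [-1.3, 4.44], [0, 2.69], [-3.02, 3.02]. Speed limits (rad/s): [2.22, 2.22, 2.79, 3.14, 3.14, 3.14].

INTERFACE

Orientations are given as [roll, pitch, yaw] about the fixed x, y, z axes, in that order (R = Rz(yaw) Ry(pitch) Rx(roll)).
In Python, from rig import r gives the robot as it stands.
- The arm moves only by the tool servo_tool, never from a script. Its argument "motion" is a list of rows, each a list of 7 numbers: the opening, from -1 (shut) to 1 (fully open), then the shift along the tool's x, y, z in m, then the turn, a rotation vector about the tool's x, y, z in units of 10 degrees (1.0 is 10 degrees). A call has 1 to 12 rows; each row is the pose to reach, as a shift and turn from the pose commanded when the call began, along the tool's axes at that moment; what a row does not reach only later rows make up. A row lasts 1/8 s, in which the tool goes at most 62.5 mm and 10.7 degrees, less where a joint would pass 70% of its speed; a pose out of reach is approached as far as the arm can. A call with a gripper value outside its range is refused whole. The fingers move at their own pace and stop on an object; "grip_force" is the grip in N (left out, the last holds). Time passes only in rows, so rows that repeat a pose let the fingers close. It gives the time, the measured TCP pose, the force and the opening at its end, in the units of the state.
- r.sense(): the state, without advancing time (a new reading comes with each control period).
- r.grab_frame(name): name is "scene" or "top" or "wrist"; returns the picture (400x640x3 uint8, red, green, blue); there is no depth.
- r.calibration(name): a dict with "fx", "fy", "cx", "cy" (pixels), "R" (3x3) and "t" (3): a world point X has camera coordinates R X + t; the wrist camera has in their place "mount" (4x4, takes a point from camera to tool coordinates, whose origin is the TCP and whose axes are the tool frame's). Camera axes: x right, y down, z forward; pixel columns grow to the right and rows downward; lengths in mm; the calibration is good to about 2 mm. A picture is of the moment at which its call begins: read the wrist's pose just before it. calibration takes no time and is no camera call.
- r.sign_off(): hands the job in, once; it reports no verdict.
The state is a dict: "clock": time; "qpos": joint angles; "qvel": joint speeds; "joint_efforts": joint torques, N m; "eef_pos": TCP position; "tcp_rot": TCP orientation; "contact_force": force on the tool from outside, world axes, zero at the start; "wrist_torque": the same for the moment, N m; "opening": opening from 0.0 (shut) to 1.0 (fully open).
Only numpy, scipy, OpenCV 4.12 (cv2) and the standard library are available. Lean on these libraries where they do the work, as an engineer would, in place of code of your own. Each camera call takes 0.05 s, during which the arm holds its last target. There are 200 camera calls.

## Working session

There is one attempt and no reset: what is moved stays moved. The work goes in short steps, Python scripts to look and compute and a tool call to move; the robot and the scene stay as the last step left them, time stands still between calls to the robot, and variables do not carry over. Pictures are saved under pics/ and viewed, on a budget of 10 in all, crops included, one or two more only if the job needs it, and the job is handed in when it is done.

Besides the shell and the picture viewer there is one more tool, called after "Call:" by a JSON object that holds its "name" and its "arguments", one argument or row to a line. servo_tool: Moves the arm, as the interface text tells. Its arguments: {"type":"object","properties":{"motion":{"type":"array","items":{"type":"array","items":{"type":"number"}}},"grip_force":{"type":"number"}},"required":["motion"]}

```bash
mkdir -p pics; ls
python3 - <<'E'
from rig import r
import cv2
print({k:v for k,v in r.sense().items()})
for n in("top","scene"):
    f=r.grab_frame(n); cv2.imwrite(f"pics/{n}0.png",f[:,:,::-1]); print(n,r.calibration(n))
print(r.calibration("wrist"))
E
```

```text
pics
{'clock': 0.0, 'qpos': array([ 1.29659177e+00,  3.53676590e-01,  1.63416077e+00, -1.29803240e-05,
        1.15520382e+00, -2.39506394e-03]), 'qvel': array([-2.89386784e-04, -9.68450573e-05, -3.33219702e-04,  6.57730739e-04,
        1.89520847e-03,  1.72740679e-04]), 'joint_efforts': array([-1.31557113e-03, -6.05234027e+01, -3.42072523e+01, -1.13601459e-04,
        9.26613109e-03, -4.49899062e-05]), 'eef_pos': array([167.66368892, 601.57720656, 230.5325282 ]), 'tcp_rot': array([-1.57080473e+00,  1.44855243e-03,  1.29899208e+00]), 'contact_force': array([ 0.67777356, -0.0469471 , -0.63866923]), 'wrist_torque': array([-0.00197909, -0.00822439, -0.00789695]), 'opening': 1.0028435497249144}
top {'fx': 373.3688458703696, 'fy': 373.3688458703696, 'cx': 325.017241828004, 'cy': 199.04488518811786, 'R': array([[ 0.08990263, -0.99593779, -0.00504403],
       [-0.97586338, -0.08707623, -0.2002708 ],
       [ 0.19901804,  0.02292715, -0.9797276 ]]), 't': array([-49.99585971, 570.27920214, 900.95845982])}
scene {'fx': 476.3805856221393, 'fy': 476.3805856221393, 'cx': 319.24345975724935, 'cy': 197.93513089979254, 'R': array([[-0.78636466,  0.6173277 , -0.02317609],
       [ 0.38832348,  0.46478069, -0.79572846],
       [-0.48045343, -0.63473256, -0.60520995]]), 't': array([ 466.57119558, -138.35456241, 1421.78120119])}
{'fx': 295.2014298358145, 'fy': 295.2014298358145, 'cx': 315.6989573718319, 'cy': 201.18963740905, 'mount': array([[ 9.99999453e-01, -1.69655445e-05,  1.04579322e-03,
        -1.20567313e+00],
       [-1.00942877e-03, -2.77498307e-01,  9.60725596e-01,
        -1.42444471e+02],
       [ 2.73906614e-04, -9.60726126e-01, -2.77498172e-01,
         6.93557137e+01],
       [ 0.00000000e+00,  0.00000000e+00,  0.00000000e+00,
         1.00000000e+00]])}
```

View pics/top0.png

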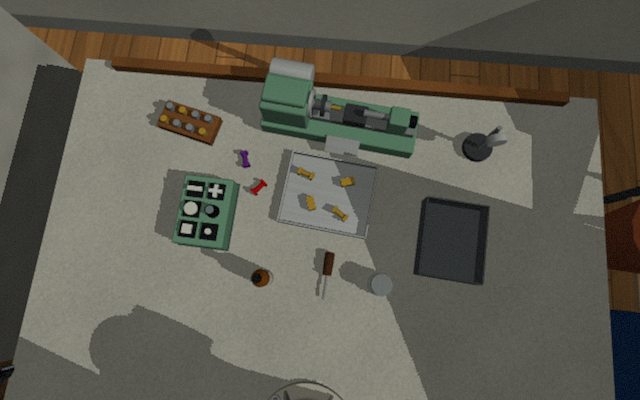

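View pics/scene0.png

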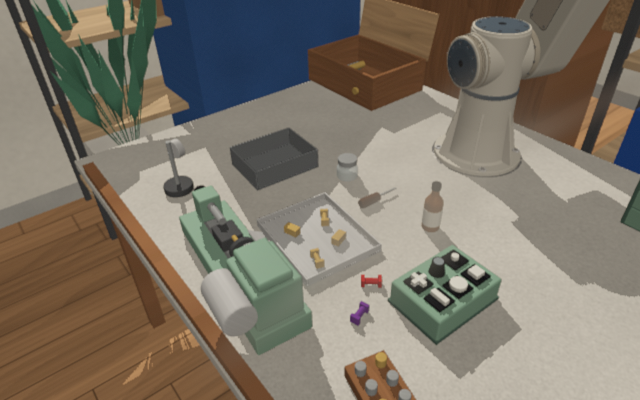

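Top view: the panel has its bar at (195,189), cross (215,190), disc (190,209), loupe (210,211), square (186,229) and stud (208,231). Possible pillars in the tray are (305,174) and (340,214), which look waisted, and (347,182) and (311,203), which look plain. The purple (245,158) and red (259,187) ones outside the tray are decoys. Next is one close crop to check these.

Run:
```python
import cv2,numpy as np
f=cv2.imread("pics/top0.png")
a=cv2.resize(f[165:265,165:255],None,fx=4.4,fy=4.4,interpolation=cv2.INTER_CUBIC)
b=cv2.resize(f[145:245,270:385],None,fx=3.4,fy=3.4,interpolation=cv2.INTER_CUBIC)
o=np.zeros((440,800,3),np.uint8);o[:,:396]=a[:440,:396];o[:340,400:791]=b
cv2.imwrite("pics/crop1.png",o)
```

```text
(no output)
```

View pics/crop1.png

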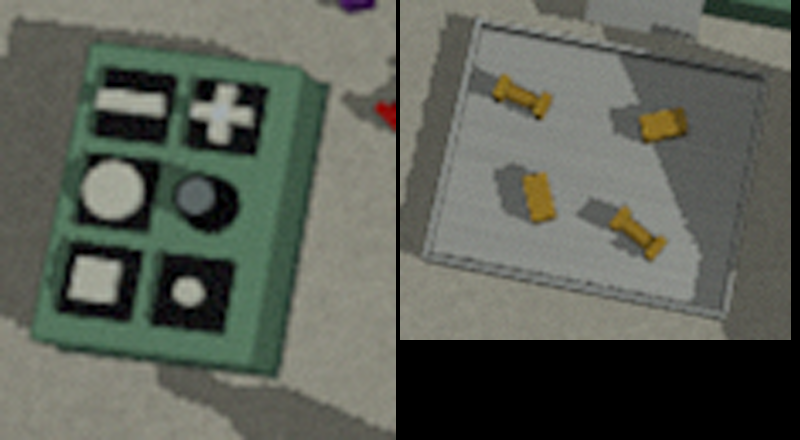

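The crop confirms it. Keys are at bar (130,102), cross (220,113), disc (112,190), square (95,280) and stud (188,292), with the loupe at the middle right. The waisted pillars are at crop (522,97) and (638,232); the two blocks are plain.

```bash
cat > h.py <<'E'
from rig import r
import numpy as np, cv2
from scipy.spatial.transform import Rotation as Ro
def cast(uv,z,R,t,c):
    d=R.T@np.array([(uv[0]-c['cx'])/c['fx'],(uv[1]-c['cy'])/c['fy'],1]); o=-R.T@t
    return o+d*(z-o[2])/d[2]
def top(uv,z):
    c=r.calibration("top"); return cast(uv,z,c['R'],c['t'],c)
def tool():
    s=r.sense(); return Ro.from_euler('xyz',s['tcp_rot']).as_matrix(), s['eef_pos']
def wrist(uv,z,R,p):   # R,p pose of tool at picture
    c=r.calibration("wrist"); M=c['mount']; Rc=R@M[:3,:3]; o=R@M[:3,3]+p
    return cast(uv,z,Rc.T,-Rc.T@o,c)
def go(P,yaw):
    """shift/turn in tool axes to reach TCP P pointing down with given yaw of tool x"""
    R,p=tool(); G=Ro.from_euler('xyz',[-np.pi/2,0,yaw]).as_matrix()
    sh=R.T@(np.array(P)-p)/1000; rv=Ro.from_matrix(R.T@G).as_rotvec(degrees=True)/10
    return sh.round(4), rv.round(3)
E
python3 - <<'E'
from h import *
R,p=tool(); print(R.round(3))
k=dict(bar=(130,102),cross=(220,113),disc=(112,190),square=(95,280),stud=(188,292))
loc=dict(bar=(52,27),cross=(52,-27),disc=(0,27),square=(-52,27),stud=(-52,-27))
W=[];L=[]
for n,(x,y) in k.items():
    w=top((165+(x+.5)/4.4-.5,165+(y+.5)/4.4-.5),76)[:2]; W.append(w);L.append(loc[n]); print(n,w.round(1))
W=np.array(W);L=np.array(L)
A=(W-W.mean(0))[:,0]+1j*(W-W.mean(0))[:,1]; B=(L-L.mean(0))@[1,1j]
s=(A*B.conj()).sum()/(abs(B)**2).sum(); print("scale",abs(s),"yaw",np.angle(s))
u=s/abs(s); c=W.mean(0)@[1,1j]-u*(L.mean(0)@[1,1j]); print("panel",c)
for n in loc: q=c+u*complex(*loc[n]); print(n,q)
f=lambda x,y,z:top((270+(x-400+.5)/3.4-.5,145+(y+.5)/3.4-.5),z)
for e1,e2 in(((502,87),(543,105)),((621,216),(655,248))):
    a,b=f(*e1,16),f(*e2,16); print("pillar",((a+b)/2).round(1),"len",np.linalg.norm(a-b),"yaw",np.arctan2(*(b-a)[1::-1]))
for q in((663,125),(539,198)): print("barend",f(*q,18).round(1))
print("tray",[f(*q,22)[:2].round() for q in((480,22),(764,78),(725,315),(429,258))])
print("tote",[top(q,60)[:2].round() for q in((424,198),(489,206),(481,285),(415,276))])
for n,q,z in(("bottle",(261,278),60),("jar",(381,285),60),("scr",(328,262),20)): print(n,top(q,z).round())
E
```

```text
[[ 0.268 -0.    -0.963]
 [ 0.963 -0.001  0.268]
 [-0.001 -1.     0.   ]]
bar [568.2 334.1]
cross [566.4 281.3]
disc [516.3 336.1]
square [464.4 337.3]
stud [462.4 283.9]
scale 0.9960958538086169 yaw -0.029834262718470613
panel (515.3831935893896+309.11657972983954j)
bar (568.1654587431659+334.5534129689922j)
cross (566.5546475405253+280.57744343374947j)
disc (516.18859919071+336.1045644974609j)
square (464.211739638254+337.6557160259296j)
stud (462.6009284356134+283.6797464906869j)
pillar [648.6  61.1  16. ] len 36.20612075306249 yaw -1.9067449298756656
pillar [547.  -39.9  16. ] len 36.62267357339456 yaw -2.246606702275349
barend [634.2 -52.7  18. ]
barend [566.6  39.7  18. ]
tray [array([705., 101.]), array([ 679., -130.]), array([ 488., -112.]), array([511., 120.])]
tote [array([ 597., -251.]), array([ 591., -416.]), array([ 393., -397.]), array([ 400., -236.])]
bottle [361. 140.  60.]
jar [ 371. -154.   60.]
scr [416. -21.  20.]
```

Measurements agree with the given sizes: key spacing scale is 0.996, the pillars are about 36 mm between end centres, and the tray is about 200×240. I'll shut the gripper and go above the disc.

Run:
```python
from h import *
print(go((516,336,110),-0.03))
```

```text
(array([-0.1623,  0.1208, -0.4069]), array([ 5.000e-03,  7.615e+00, -6.000e-03]))
```

Call:
{"name": "servo_tool", "arguments": {
  "motion": [
    [-1,-0.162,0.12,-0.407,0,7.615,0],
    [-1,-0.162,0.12,-0.407,0,7.615,0],
    [-1,-0.162,0.12,-0.407,0,7.615,0],
    [-1,-0.162,0.12,-0.407,0,7.615,0],
    [-1,-0.162,0.12,-0.407,0,7.615,0],
    [-1,-0.162,0.12,-0.407,0,7.615,0],
    [-1,-0.162,0.12,-0.407,0,7.615,0],
    [-1,-0.162,0.12,-0.407,0,7.615,0],
    [-1,-0.162,0.12,-0.407,0,7.615,0],
    [-1,-0.162,0.12,-0.407,0,7.615,0],
    [-1,-0.162,0.12,-0.407,0,7.615,0]
  ],
  "grip_force": 40
}}

```text
clock: 1.48
eef_pos: [515.4, 338.0, 111.8]
tcp_rot: [-1.57, -0.0, -0.028]
contact_force: [0.9, -0.3, 0.1]
opening: 0.002
```

Run:
```python
from h import *
R,p=tool(); f=r.grab_frame("wrist"); cv2.imwrite("pics/w1.png",f[:,:,::-1])
np.savez("w1",R=R,p=p); s=r.sense(); print(s['clock'],p,s['tcp_rot'],s['contact_force'],s['opening'])
```

```text
1.525 [515.41115918 337.98022762 111.81280606] [-1.57034809e+00 -4.29264633e-04 -2.77473797e-02] [-0.14355317 -0.32703569  0.48140675] -0.0007906296069399088
```

View pics/w1.png

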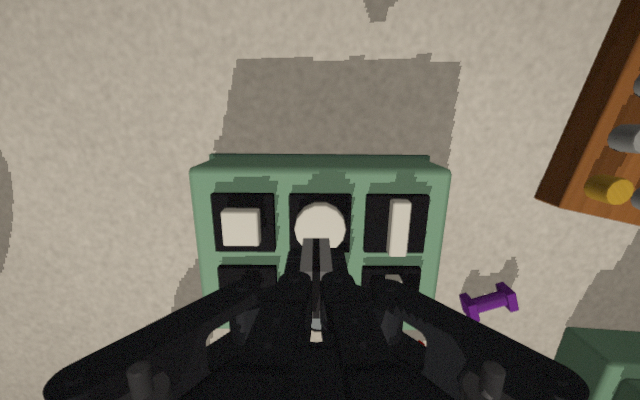

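The wrist view shows square (240,228), disc (320,229) and bar top (399,227), with the shut fingers ending over the disc at about (316,240).

Run:
```python
from h import *
d=np.load("w1.npz")
for q in((240,228),(320,229),(399,227)): print(wrist(q,76,d['R'],d['p']).round(1))
print(go((516,336,76),-0.03))
```

```text
[467.4 339.   76. ]
[518.9 336.9  76. ]
[569.9 336.8  76. ]
(array([ 0.0005,  0.0358, -0.0019]), array([-0.003,  0.013,  0.002]))
```

Both views agree within 3 mm. Pressing the disc now.

Call:
{"name": "servo_tool", "arguments": {
  "motion": [
    [-1,0.002,0.03,-0.001,0,0,0],
    [-1,0.002,0.036,-0.001,0,0,0],
    [-1,0.002,0.039,-0.001,0,0,0],
    [-1,0.002,0.041,-0.001,0,0,0],
    [-1,0.002,0.041,-0.001,0,0,0]
  ]
}}

```text
clock: 2.15
eef_pos: [518.3, 336.0, 70.9]
tcp_rot: [-1.57, -0.0, -0.03]
contact_force: [-4.0, 0.6, 4.1]
opening: 0.0
```

Call:
{"name": "servo_tool", "arguments": {
  "motion": [
    [-1,0,0.001,0,0,0,0],
    [-1,0,0.0015,0,0,0,0],
    [-1,0,0.0015,0,0,0,0]
  ]
}}

```text
clock: 2.52
eef_pos: [518.5, 336.0, 70.0]
tcp_rot: [-1.57, -0.0, -0.03]
contact_force: [-5.9, -1.0, 12.4]
opening: -0.001
```

It bottomed at z=70 with 12 N, past the 5 N spring. Now up, across to the bar and down.

Call:
{"name": "servo_tool", "arguments": {
  "motion": [
    [-1,0,-0.04,0,0,0,0],
    [-1,0,-0.04,0,0,0,0],
    [-1,0.0505,-0.04,0.001,0,0,0],
    [-1,0.0505,-0.04,0.001,0,0,0],
    [-1,0.0505,-0.01,0.001,0,0,0],
    [-1,0.0505,-0.004,0.001,0,0,0],
    [-1,0.0505,-0.001,0.001,0,0,0],
    [-1,0.0505,0,0.001,0,0,0],
    [-1,0.0505,0,0.001,0,0,0]
  ]
}}

```text
clock: 3.65
eef_pos: [567.8, 334.4, 70.0]
tcp_rot: [-1.572, 0.002, -0.03]
contact_force: [-5.1, -5.3, 9.8]
opening: -0.004
```

Call:
{"name": "servo_tool", "arguments": {
  "motion": [
    [-1,0,0.0005,0,0,0,0],
    [-1,0,0.0005,0,0,0,0]
  ]
}}

```text
clock: 3.9
eef_pos: [567.9, 334.5, 70.0]
tcp_rot: [-1.572, 0.001, -0.03]
contact_force: [-6.6, -4.6, 13.2]
opening: -0.0
```

The bar is at its stop: force rises with z unchanged. Next the square.

Call:
{"name": "servo_tool", "arguments": {
  "motion": [
    [-1,0,-0.04,0,0,0,0],
    [-1,0,-0.04,0,0,0,0],
    [-1,-0.102,-0.04,0.001,0,0,0],
    [-1,-0.102,-0.04,0.001,0,0,0],
    [-1,-0.102,-0.04,0.001,0,0,0],
    [-1,-0.102,-0.01,0.001,0,0,0],
    [-1,-0.102,-0.004,0.001,0,0,0],
    [-1,-0.102,-0.001,0.001,0,0,0],
    [-1,-0.102,0,0.001,0,0,0],
    [-1,-0.102,0,0.001,0,0,0]
  ]
}}

```text
clock: 5.15
eef_pos: [467.1, 339.1, 69.9]
tcp_rot: [-1.571, 0.0, -0.03]
contact_force: [-6.0, -2.7, 14.7]
opening: -0.002
```

All three keys are pressed, each confirmed at its stop. Lift, then work out the move to look at the first pillar.

Call:
{"name": "servo_tool", "arguments": {
  "motion": [
    [-1,0,-0.06,0,0,0,0],
    [-1,0,-0.08,0,0,0,0],
    [-1,0,-0.08,0,0,0,0]
  ]
}}

```text
clock: 5.52
eef_pos: [468.5, 340.0, 150.6]
tcp_rot: [-1.568, -0.003, -0.03]
contact_force: [0.7, -0.2, -1.3]
opening: 0.004
```

Run:
```python
from h import *
print(tool()[1],go((634,19,130),-0.336))
```

```text
[468.48325241 339.98850064 150.56718073] (array([ 0.1751,  0.0204, -0.3159]), array([-0.017,  1.751,  0.018]))
```

Call:
{"name": "servo_tool", "arguments": {
  "motion": [
    [0,0.175,0.02,-0.316,0,1.75,0],
    [0,0.175,0.02,-0.316,0,1.75,0],
    [0,0.175,0.02,-0.316,0,1.75,0],
    [0,0.175,0.02,-0.316,0,1.75,0],
    [0,0.175,0.02,-0.316,0,1.75,0],
    [0,0.175,0.02,-0.316,0,1.75,0],
    [0,0.175,0.02,-0.316,0,1.75,0],
    [0,0.175,0.02,-0.316,0,1.75,0],
    [0,0.175,0.02,-0.316,0,1.75,0],
    [0,0.175,0.02,-0.316,0,1.75,0]
  ]
}}

```text
clock: 6.78
eef_pos: [632.0, 19.2, 128.3]
tcp_rot: [-1.571, 0.0, -0.334]
contact_force: [0.2, 0.7, -0.5]
opening: 0.501
```

Run:
```python
from h import *
R,p=tool(); f=r.grab_frame("wrist"); f=f[80:380,150:550]; cv2.imwrite("pics/w2.png",cv2.resize(f,None,fx=2,fy=2,interpolation=cv2.INTER_CUBIC)[:,:,::-1])
np.savez("w2",R=R,p=p); s=r.sense(); print(s['clock'],p,s['tcp_rot'],s['opening'])
```

```text
6.825 [631.98950601  19.21785576 128.29696161] [-1.57074929e+00 -3.17275889e-05 -3.34136084e-01] 0.49755772868950293
```

View pics/w2.png

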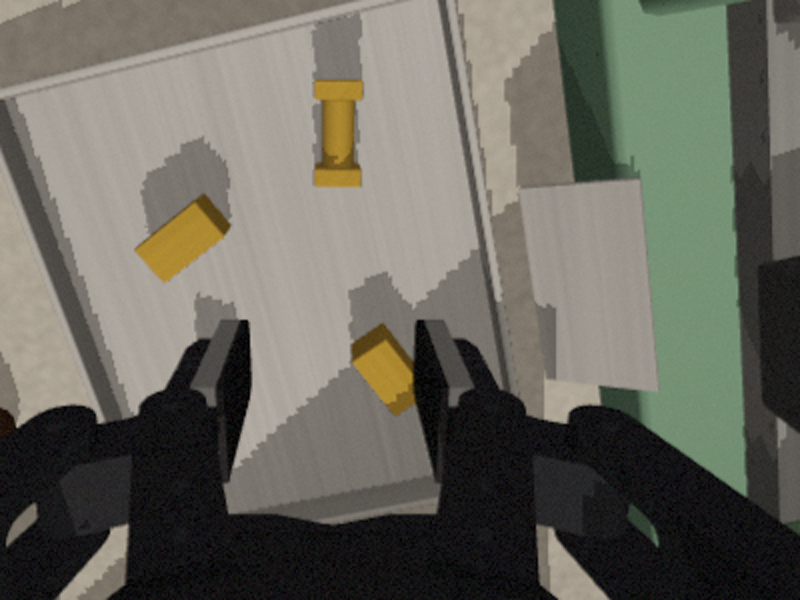

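The wrist crop shows pillar 1 lying along tool z, with its ends at (338,90) and (338,176) in the crop and its centre at (338,133). The bar end sits between the jaws in view only. The opening of 0.5 is about 42 mm.

Run:
```python
from h import *
d=np.load("w2.npz")
f=lambda x,y,z:wrist((150+x/2-.25,80+y/2-.25),z,d['R'],d['p'])
a,b=f(338.5,81,24),f(338,187,24); m=(a+b)/2
yaw=np.arctan2((a-b)[1],(a-b)[0])-np.pi/2
print(a,b,"len",np.linalg.norm(a-b),m,yaw)
print(go((m[0],m[1],50),yaw), go((m[0],m[1],7),yaw))
print(f(180,240,24))
```

```text
[657.26077691  80.51438719  24.        ] [643.01137879  39.6560392   24.        ] len 43.27181469535131 [650.13607785  60.0852132   24.        ] -0.3355618748225422
(array([0.0036, 0.0784, 0.0446]), array([-0.   ,  0.008,  0.   ])) (array([0.0036, 0.1214, 0.0446]), array([-0.   ,  0.008,  0.   ]))
[570.65381212  40.09884732  24.        ]
```

Call:
{"name": "servo_tool", "arguments": {
  "motion": [
    [0,0.0035,0.04,0.0445,0,0,0],
    [0,0.0035,0.08,0.0445,0,0,0],
    [0,0.0035,0.08,0.0445,0,0,0],
    [0,0.0035,0.11,0.0445,0,0,0],
    [0,0.0035,0.12,0.0445,0,0,0],
    [0,0.0035,0.12,0.0445,0,0,0]
  ]
}}

```text
clock: 7.58
eef_pos: [650.3, 58.8, 9.0]
tcp_rot: [-1.571, 0.0, -0.336]
contact_force: [0.6, 0.9, -0.1]
opening: 0.5
```

Call:
{"name": "servo_tool", "arguments": {
  "motion": [
    [0,0,0.001,0.001,0,0,0],
    [-1,0,0.001,0.001,0,0,0],
    [-1,0,0.001,0.001,0,0,0],
    [-1,0,0.001,0.001,0,0,0],
    [-1,0,0.001,0.001,0,0,0],
    [-1,0,0.001,0.001,0,0,0]
  ],
  "grip_force": 40
}}

```text
clock: 8.32
eef_pos: [651.0, 60.0, 8.2]
tcp_rot: [-1.57, -0.001, -0.335]
contact_force: [-1.1, 0.6, 5.6]
opening: 0.144
```

Call:
{"name": "servo_tool", "arguments": {
  "motion": [
    [-1,0,-0.02,0,0,0,0],
    [-1,0,-0.07,0,0,0,0],
    [-1,0,-0.12,0,0,0,0],
    [-1,0,-0.12,0,0,0,0],
    [-1,0,-0.12,0,0,0,0]
  ]
}}

```text
clock: 8.95
eef_pos: [650.4, 59.9, 127.7]
tcp_rot: [-1.571, -0.0, -0.336]
contact_force: [-0.2, -0.1, -0.9]
opening: 0.141
```

Run:
```python
from h import *
s=r.sense();print(s['opening'],s['contact_force'])
print(tool()[1],go((540,-329,130),-0.086))
R,p=tool(); f=r.grab_frame("wrist"); f=f[130:330,200:440]; cv2.imwrite("pics/w3.png",cv2.resize(f,None,fx=2,fy=2,interpolation=cv2.INTER_CUBIC)[:,:,::-1])
```

```text
0.14115438711881564 [-0.15770694 -0.08604879 -0.898004  ]
[650.36288813  59.87249474 127.74578305] (array([ 0.0238, -0.0023, -0.4035]), array([-0.   , -1.43 ,  0.002]))
```

View pics/w3.png

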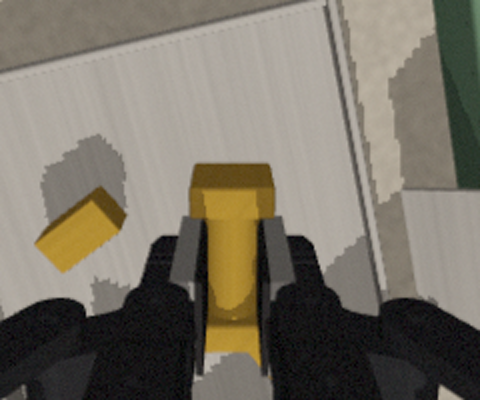

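Pillar 1 is held by its neck, level and centred at about (233,260). Carrying it to the tote.

Call:
{"name": "servo_tool", "arguments": {
  "motion": [
    [-1,0.024,0,-0.06,0,-0.2,0],
    [-1,0.024,0,-0.12,0,-0.5,0],
    [-1,0.024,0,-0.18,0,-0.8,0],
    [-1,0.024,0,-0.24,0,-1.1,0],
    [-1,0.024,0,-0.3,0,-1.43,0],
    [-1,0.024,0,-0.35,0,-1.43,0],
    [-1,0.024,0,-0.39,0,-1.43,0],
    [-1,0.024,0,-0.4035,0,-1.43,0],
    [-1,0.024,0,-0.4035,0,-1.43,0],
    [-1,0.024,0,-0.4035,0,-1.43,0]
  ]
}}

```text
clock: 10.25
eef_pos: [540.6, -327.6, 126.7]
tcp_rot: [-1.57, 0.001, -0.085]
contact_force: [-0.4, 0.5, -0.3]
opening: 0.143
```

Run:
```python
from h import *
s=r.sense();print(s['opening'],tool()[1],s['tcp_rot'])
f=r.grab_frame("top"); a=f[180:300,390:510]
b=r.grab_frame("wrist")[::,120:520]
o=np.zeros((400,800,3),np.uint8);o[:,:400]=cv2.resize(a,(400,400),interpolation=cv2.INTER_CUBIC);o[:,400:]=b
cv2.imwrite("pics/t4.png",o[:,:,::-1])
```

```text
0.14274024357916287 [ 540.60020624 -327.60497169  126.73845772] [-1.56993468e+00  8.98416364e-04 -8.51044440e-02]
```

View pics/t4.png

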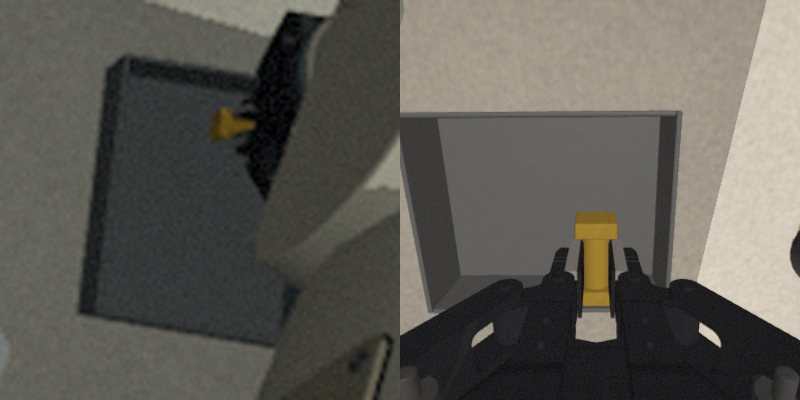

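The pillar hangs over the tote. In the wrist picture the rim's far edge is at row 112, the near edge at about row 308, and the right edge runs from (400,112) to (392,285) in full-frame pixels. I'll compute the clearances.

Run:
```python
from h import *
R,p=tool()
for q in((400,112),(392,285),(150,310),(320,309)):
    w=wrist(q,60,R,p); print(w.round(), (R.T@(w-p)).round())
```

```text
[ 605. -261.   60.] [58. 67. 72.]
[ 598. -394.   60.] [ 62.  67. -61.]
[ 398. -400.   60.] [-136.   67.  -85.]
[ 538. -411.   60.] [  4.  67. -84.]
```

Call:
{"name": "servo_tool", "arguments": {
  "motion": [
    [-1,-0.006,0.04,0,0,0,0],
    [-1,-0.006,0.09,0,0,0,0],
    [-1,-0.006,0.11,0,0,0,0],
    [-1,-0.006,0.114,0,0,0,0],
    [-1,-0.006,0.117,0,0,0,0],
    [-1,-0.006,0.117,0,0,0,0]
  ]
}}

```text
clock: 11.1
eef_pos: [535.3, -328.9, 11.6]
tcp_rot: [-1.572, -0.002, -0.086]
contact_force: [1.1, -0.7, -0.7]
opening: 0.141
```

Call:
{"name": "servo_tool", "arguments": {
  "motion": [
    [-1,0,0.0015,0,0,0,0],
    [-1,0,0.003,0,0,0,0],
    [-1,0,0.004,0,0,0,0],
    [-1,0,0.004,0,0,0,0]
  ]
}}

```text
clock: 11.6
eef_pos: [534.9, -328.8, 8.1]
tcp_rot: [-1.571, -0.001, -0.086]
contact_force: [-4.3, 2.1, 16.5]
opening: 0.144
```

Contact with the floor: 16 N at z 8.1. Release, then lift.

Call:
{"name": "servo_tool", "arguments": {
  "motion": [
    [-0.35,0,0.003,0,0,0,0],
    [-0.35,0,0.003,0,0,0,0],
    [-0.35,0,0.003,0,0,0,0],
    [-0.35,0,-0.02,0,0,0,0],
    [-0.35,0,-0.07,0,0,0,0],
    [-0.35,0,-0.12,0,0,0,0],
    [-0.35,0,-0.12,0,0,0,0],
    [-0.35,0,-0.12,0,0,0,0]
  ]
}}

```text
clock: 12.6
eef_pos: [534.1, -328.3, 125.9]
tcp_rot: [-1.571, 0.0, -0.086]
contact_force: [-0.9, 0.0, -0.2]
opening: 0.324
```

Run:
```python
from h import *
R,p=tool(); s=r.sense(); print(s['opening'])
G=Ro.from_euler('xyz',[-np.pi/2,0,-0.676]).as_matrix()
t=np.array([547,-40,130])-45*G[:,2]; print(p,t,go(t,-0.676))
```

```text
0.32368561808642804
[ 534.11964656 -328.29502989  125.88965178] [518.844503   -75.10367486 130.        ] (array([-0.037 , -0.0041,  0.2509]), array([-0.000e+00,  3.381e+00, -2.000e-03]))
```

Call:
{"name": "servo_tool", "arguments": {
  "motion": [
    [0,-0.037,-0.004,0.251,0,3.38,0],
    [0,-0.037,-0.004,0.251,0,3.38,0],
    [0,-0.037,-0.004,0.251,0,3.38,0],
    [0,-0.037,-0.004,0.251,0,3.38,0],
    [0,-0.037,-0.004,0.251,0,3.38,0],
    [0,-0.037,-0.004,0.251,0,3.38,0],
    [0,-0.037,-0.004,0.251,0,3.38,0],
    [0,-0.037,-0.004,0.251,0,3.38,0]
  ]
}}

```text
clock: 13.6
eef_pos: [519.1, -76.4, 130.0]
tcp_rot: [-1.571, 0.0, -0.677]
contact_force: [0.4, -0.5, -0.3]
opening: 0.498
```

Run:
```python
from h import *
R,p=tool(); f=r.grab_frame("wrist"); f=f[80:380,150:550]; f=cv2.resize(f,None,fx=2,fy=2,interpolation=cv2.INTER_CUBIC)
t=r.grab_frame("top")[185:295,405:505]; f[400:600,0:182]=cv2.resize(t,(182,200),interpolation=cv2.INTER_CUBIC)
cv2.imwrite("pics/w5.png",f[:,:,::-1])
np.savez("w5",R=R,p=p); s=r.sense(); print(s['clock'],p,s['tcp_rot'],s['opening'])
```

```text
13.7 [519.13317313 -76.43482002 129.9875272 ] [-1.57092772e+00  4.49913691e-05 -6.77201313e-01] 0.5012193191628379
```

View pics/w5.png

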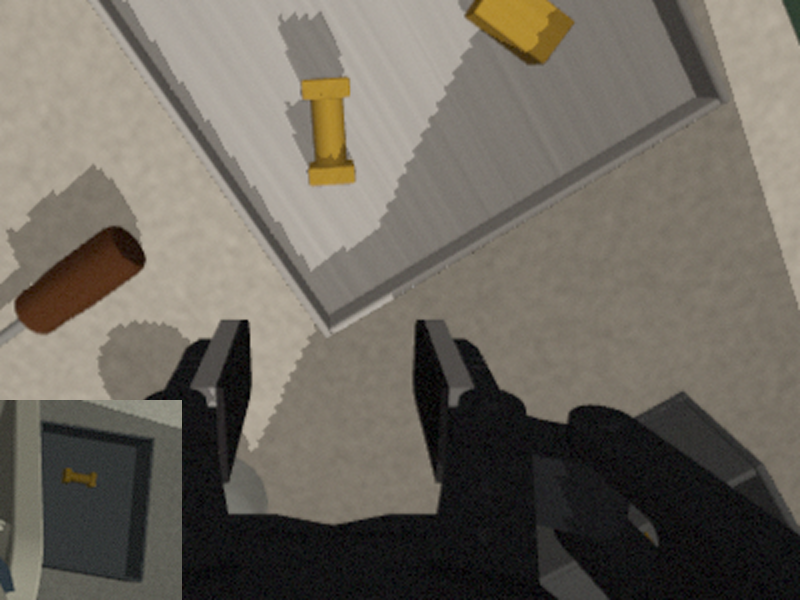

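Pillar 2 has its far edge centred at (325,79) and its near edge at (332,184) in the crop. The inset shows pillar 1 lying in the tote.

Run:
```python
from h import *
d=np.load("w5.npz")
f=lambda x,y,z:wrist((150+x/2-.25,80+y/2-.25),z,d['R'],d['p'])
a,b=f(325.5,79,24),f(332.5,184,24); m=(a+b)/2
yaw=np.arctan2((a-b)[1],(a-b)[0])-np.pi/2
print("len",np.linalg.norm(a-b),m,yaw)
print(go((m[0],m[1],9),yaw))
```

```text
len 43.147555986931174 [547.99543465 -40.8389933   24.        ] -0.6109908797704556
(array([0.0004, 0.1211, 0.0456]), array([ 0.001, -0.379, -0.   ]))
```

Call:
{"name": "servo_tool", "arguments": {
  "motion": [
    [-0.2,0.0005,0.03,0.0455,0,-0.38,0],
    [-0.2,0.0005,0.08,0.0455,0,-0.38,0],
    [-0.2,0.0005,0.08,0.0455,0,-0.38,0],
    [-0.2,0.0005,0.11,0.0455,0,-0.38,0],
    [-0.2,0.0005,0.12,0.0455,0,-0.38,0],
    [-0.2,0.0005,0.121,0.0455,0,-0.38,0],
    [-0.2,0.0005,0.121,0.0455,0,-0.38,0]
  ]
}}

```text
clock: 14.58
eef_pos: [548.7, -40.3, 10.5]
tcp_rot: [-1.57, -0.001, -0.61]
contact_force: [0.4, -0.7, 0.5]
opening: 0.398
```

Call:
{"name": "servo_tool", "arguments": {
  "motion": [
    [-0.2,0,0.002,0,0,0,0],
    [-1,0,0.002,0,0,0,0],
    [-1,0,0.002,0,0,0,0],
    [-1,0,0.002,0,0,0,0],
    [-1,0,0.002,0,0,0,0],
    [-1,0,-0.02,0,0,0,0],
    [-1,0,-0.07,0,0,0,0],
    [-1,0,-0.12,0,0,0,0],
    [-1,0,-0.12,0,0,0,0]
  ]
}}

```text
clock: 15.7
eef_pos: [550.6, -40.2, 133.1]
tcp_rot: [-1.567, -0.006, -0.609]
contact_force: [-0.2, 0.2, -1.1]
opening: 0.143
```

Run:
```python
from h import *
print(r.sense()['opening'],tool()[1],go((450,-321,128),-0.086))
```

```text
0.1427642766375195 [550.62475314 -40.18573246 133.07262957] (array([ 0.0782,  0.0045, -0.2879]), array([-0.011, -2.999,  0.04 ]))
```

Call:
{"name": "servo_tool", "arguments": {
  "motion": [
    [-1,0.016,0.002,-0.055,0,-0.5,0],
    [-1,0.032,0.002,-0.11,0,-1.1,0],
    [-1,0.048,0.002,-0.17,0,-1.7,0],
    [-1,0.062,0.002,-0.22,0,-2.3,0],
    [-1,0.072,0.002,-0.26,0,-2.8,0],
    [-1,0.078,0.002,-0.28,0,-3,0],
    [-1,0.078,0.002,-0.288,0,-3,0],
    [-1,0.078,0.002,-0.288,0,-3,0],
    [-1,0.078,0.002,-0.288,0,-3,0],
    [-1,0.078,0.002,-0.288,0,-3,0]
  ]
}}

```text
clock: 16.95
eef_pos: [447.4, -320.0, 127.3]
tcp_rot: [-1.571, -0.0, -0.085]
contact_force: [-0.1, -0.4, -0.9]
opening: 0.143
```

Run:
```python
from h import *
R,p=tool(); print(r.sense()['opening'],p,go((450,-321,12),-0.086))
f=r.grab_frame("wrist"); f=f[50:350,120:520]; cv2.imwrite("pics/w6.png",cv2.resize(f,None,fx=2,fy=2)[:,:,::-1])
```

```text
0.14328295489038093 [ 447.42268833 -320.03430439  127.26241834] (array([ 0.0026,  0.1153, -0.0008]), array([-0.001,  0.005,  0.   ]))
```

View pics/w6.png

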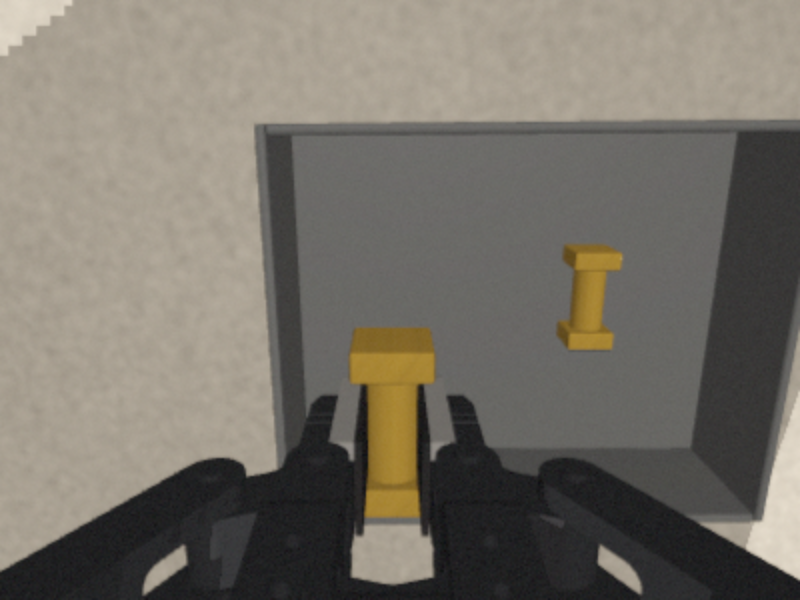

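Pillar 1 lies flat at (588,297). Pillar 2 is level in the jaws at (393,420) and clear of the left wall. Lowering it.

Call:
{"name": "servo_tool", "arguments": {
  "motion": [
    [-1,0.004,0.04,0,0,0,0],
    [-1,0.004,0.09,0,0,0,0],
    [-1,0.004,0.108,0,0,0,0],
    [-1,0.004,0.112,0,0,0,0],
    [-1,0.004,0.115,0,0,0,0],
    [-1,0.004,0.115,0,0,0,0]
  ]
}}

```text
clock: 17.75
eef_pos: [451.8, -321.7, 13.4]
tcp_rot: [-1.572, -0.002, -0.086]
contact_force: [-1.5, 0.5, -0.8]
opening: 0.142
```

Call:
{"name": "servo_tool", "arguments": {
  "motion": [
    [-1,0,0.0015,0,0,0,0],
    [-1,0,0.003,0,0,0,0],
    [-1,0,0.004,0,0,0,0],
    [-1,0,0.004,0,0,0,0]
  ]
}}

```text
clock: 18.25
eef_pos: [451.0, -321.1, 8.2]
tcp_rot: [-1.571, 0.0, -0.086]
contact_force: [0.5, 0.0, -0.4]
opening: 0.145
```

Call:
{"name": "servo_tool", "arguments": {
  "motion": [
    [-1,0,0.0005,0,0,0,0],
    [-1,0,0.001,0,0,0,0],
    [-1,0,0.001,0,0,0,0]
  ]
}}

```text
clock: 18.62
eef_pos: [451.1, -321.2, 7.7]
tcp_rot: [-1.571, -0.0, -0.086]
contact_force: [-1.3, 1.1, 7.0]
opening: 0.143
```

Floor contact at 7 N. Release, lift, then go back a little and look.

Call:
{"name": "servo_tool", "arguments": {
  "motion": [
    [-0.35,0,0,0,0,0,0],
    [-0.35,0,0,0,0,0,0],
    [-0.35,0,0,0,0,0,0],
    [-0.35,0,-0.02,0,0,0,0],
    [-0.35,0,-0.07,0,0,0,0],
    [-0.35,0,-0.13,0,0,0,0],
    [-0.35,0,-0.19,0,0,0,0],
    [-0.35,0,-0.2,-0.06,0,0,0],
    [-0.35,0,-0.2,-0.1,0,0,0],
    [-0.35,0,-0.2,-0.1,0,0,0],
    [-0.35,0,-0.2,-0.1,0,0,0]
  ]
}}

```text
clock: 20.0
eef_pos: [441.7, -419.9, 206.5]
tcp_rot: [-1.569, 0.002, -0.086]
contact_force: [-0.5, -0.5, 0.5]
opening: 0.324
```

Run:
```python
from h import *
s=r.sense(); print(s['clock'],s['eef_pos'],s['contact_force'])
o=np.zeros((600,800,3),np.uint8)
t=r.grab_frame("top")[140:300,160:510]; o[:366]=cv2.resize(t,(800,366),interpolation=cv2.INTER_CUBIC)
o[370:600,:368]=cv2.resize(r.grab_frame("wrist"),(368,230),interpolation=cv2.INTER_AREA)
o[370:600,400:]=cv2.resize(r.grab_frame("scene")[120:350,200:600],(400,230))
cv2.imwrite("pics/end.png",o[:,:,::-1])
```

```text
20.0 [ 441.71495402 -419.92482159  206.47912901] [-0.46157978 -0.53742969  0.51858393]
```

View pics/end.png

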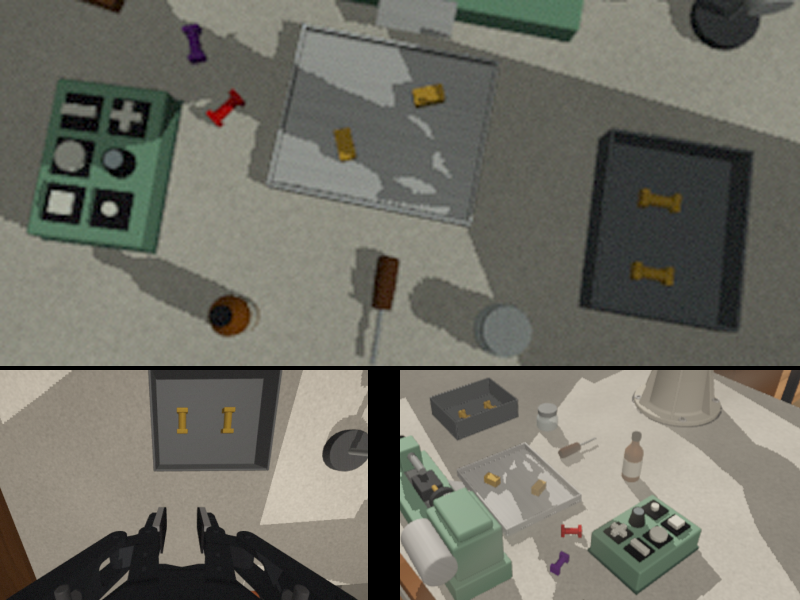

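The end picture shows both pillars flat in the tote, at top crop (660,201) and (653,273). Both bar ends are still in the tray, the loupe is on its place, and everything else is undisturbed. Handing in.

```bash
python3 -c "
from rig import r
print(r.sign_off())"
```

```text
the job is handed in; nothing more can be done
None
```

The batch is closed and handed in at about 20 s on the clock.

- **Keys:** I pressed the disc, then the bar, then the square, lifting about 40 mm clear after each. Each went down to z ≈ 70 mm, which is 6 mm of travel. The force there was 12 to 15 N, well past the 5 N spring, so each was at its stop. I couldn't read the key joints directly, so this rests on height and force only.
- **Pillars:** I gripped both by the neck (opening 0.14). Each was lowered until it touched the tote floor (16 N and 7 N) and then released.

The last pictures show both pillars lying flat in the tote. Both bar ends are still in the tray, the loupe is on its place, and the other things are where they were. The gripper was holding clear above the tote with no contact force. The camera measurements agreed with each other to within about 3 mm, and no check failed.

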